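# Close a battery test cell and load it in the hand-pumped bench press

## Task

Lower the tapered steel plug into the tapered cup without dropping it, so that its flange lies flat on the cup's rim, then slide this closed cell along the bed of the bench press, right back against the two stop pins, so that it stands centred under the pressing foot. Then work the press's hand lever down and up, stroke after stroke, until the needle of the gauge on top stands between the two broad marks, not beyond them, and let the lever come fully up. Leave the other things on the bench where they are.

Things in the scene. Friction and masses are not known exactly. Their poses are not given: they have to be found in the camera images.
- press: Heavy two-column hydraulic bench press, fixed. Origin: at table level below the centre of its round platen; x from its front (operator's) edge to its back, z up. Its flat steel bed, top 60 mm above the table, spans x -157 to 72, y -102 to 102 mm. The pump block (x -30 to 80, y -185 to -110 mm, 60 mm high, two cheeks up to 116 mm) is joined to its right side.
- platen_top (a point): Centre of the top of the round platen (88 mm across), at first flush with the bed at the press's x = y = 0. Two stop pins (10 mm thick, 7 mm tall, at x 19, y -31 and 31 mm) stand on its back part: the cup, pushed freely back against both, centres itself (oiled steel, friction about 0.2). It rises 3 mm with each full lever stroke (18 mm in all) and stays up.
- crosshead (a point): Centre of the underside of the crosshead: 56 mm deep (press x -28 to 28), 190 mm wide, 182 to 212 mm above the table; the gauge on it reaches up to 260 mm. It rests on two columns (22 mm thick, 34 mm collars) at press x 0, y -78 and 78 mm.
- foot_face (a point): Centre of the underside of the round pressing foot (34 mm across), on disc springs below the crosshead, above the platen's centre. At the start it hangs 5 to 13 mm higher than the top of the closed cell on the platen will be. Once the rising cell meets it, it is pushed up against 8 N per mm, which the gauge shows.
- lever_hinge (a point): Hinge of the pump lever, along the press's y axis, at x 40, y -150, z 105 mm of the press. From it the lever points to the press's front (-x), sloping up by 0.5 rad when up, down by 0.1 rad when down.
- lever (a joint): Angle of the pump lever: 0 = fully up, where its spring returns it; 0.6 rad = fully down. Pushing it down at the grip (from above, with shut fingers) takes 5 to 12 N. A stroke counts in full if it goes from below 0.08 rad to at least 0.53 rad; shorter ones lift half as much or nothing.
- lever_grip (a point): Middle of the lever's black rubber grip: a round bar 28 mm thick, 98 mm long, along the lever, 190 mm from the hinge; about 196 mm above the table when up, 86 mm when down.
- gauge_face (a point): Centre of the white dial of the force gauge (64 mm across), on top of the crosshead, facing up. A black needle turns clockwise over it; fine ticks every 0.42 rad, and two broad black marks.
- needle (a joint): Angle of the gauge needle in rad, clockwise from above: 0 = no load (needle to the front left), 4.7 = end. The two broad marks are at 1.02 and 3.18. It turns 0.6 rad for each mm the foot is pushed up: 1.8 rad for a full stroke once the cell bears on the foot. It stays when the lever returns (sags up to 0.1) and cannot be let back.
- cup: Cup of the test cell: steel, 62 mm across, 34 mm high, on the front part of the press bed. Origin: centre of its underside, z up. Conical bore, 47 mm across at the rim, 24 mm at its floor 9 mm above the underside. A round bar handle 11 mm thick points along its -x, centre line 24 mm above the underside, 31 to 105 mm from the axis, with a 16 mm ball at its end. About 0.55 kg.
- plug: Tapered plug of the cell, plain steel, 65 mm high, on its small end on the table. Origin: centre of the small end, z up. Cone 22 mm across at the bottom, 44 mm at height 24; flange 54 mm across from 24 to 29; stem to hold, 26 mm across, from 29 to 65 mm. About 0.33 kg. Seated, its origin is 10 mm above the cup's, on the cup's axis; the closed cell is 75 mm high.
- straight_plug: A bystander that resembles the plug: same flange and stem, but below the flange a straight cylinder 36 mm across, which does not fit. Origin: centre of its underside.
- amber_bottle: A bystander: closed amber bottle, 54 mm across, 105 mm high, upright. Origin: centre of its underside.
- post_cap: A bystander: red plastic terminal cap, 44 mm across, 34 mm high. Origin: centre of its underside.
- wrench: A bystander: spanner about 190 mm long lying flat along its x. Origin: middle of its underside.
- screwdriver: A bystander: screwdriver about 200 mm long lying along its x. Origin: middle of its underside.
- tape_roll: A bystander: roll of black tape lying flat, 90 mm across, 24 mm high. Origin: centre of its underside.
- multimeter: A bystander: hand multimeter lying on its back, 160 x 78 x 45 mm, long along its x. Origin: centre of its underside.
Not all that is in view belongs to the job. What is shaped like the cup but red is not meant. What is shaped like the plug but brown is not meant.

How it is judged:
By the outcome, as a careful person would: the job done as asked, in the order asked, and still so for the second after the job is handed in, with the robot touching nothing.
It also fails if it takes over 72 s, if anything falls off the work surface, if the arm or the gripper's body presses on something with over 40 N, if the wrist force passes 120 N, or if a joint passes its speed limit or range.

## Robot

A 7-joint arm with a two-finger parallel gripper is mounted at the origin on the work surface. World frame = base frame: x ahead of the robot, y to its left, z up, the work surface at z = 0. Lengths are in m, angles in rad, forces in N, time in s.
With the tool pointing down it reaches from about 0.4 to 0.875 m from the base axis. Payload 19.3 kg.
Tool frame: the origin (TCP) lies on the centre line of the jaws, within the pads' length; the fingertips stand 14 mm ahead of it and the grasp point (between the pads) lies 5 mm behind it; y points along the fingers, x is the direction in which the jaws open and shut, and the axes are right-handed (so a half turn about y gives the same grasp; the last joint's range is limited). The gripper opens to 85 mm and grips with 20 to 120 N. Pads are 22 mm wide; open, the fingers measure 114 mm over their backs; the gripper's body (76 mm by 85 mm) begins 54 mm behind the grasp point. The pads swing forward as they close: fully open they stand 13 mm farther back than shut.
Start: joints at [1.044, 0.521, -0.036, 1.599, 0.021, 1.021, -0.113], TCP at [0.276, -0.561, 0.245] pointing down, gripper open.
Joint ranges: [-2.91, 2.91], [-0.3, 2.13], [-1.5, 1.42], [0.17, 2.43], [-1.26, 4.41], [0.16, 1.93], [-2.52, 2.52]. Speed limits (rad/s): [1.89, 1.89, 2.39, 2.39, 3.01, 3.01, 3.01].

## Interface

Orientations are given as [roll, pitch, yaw] about the fixed x, y, z axes, in that order (R = Rz(yaw) Ry(pitch) Rx(roll)).
In Python, from workcell import monitor, grab_frame, workorder gives the robot as it stands.
- The arm moves only by the tool drive_tool, never from a script. Its argument "steps" is one flat list of numbers, 5 for each row, row after row: the finger opening in mm, from 0 to 85.4, then the shift along the world's x, y, z in mm, then the turn about the world's z in degrees. In form: [fingers, tx, ty, tz, twist, fingers, tx, ty, tz, twist, ...]. A call has exactly 5 rows; each row shifts and turns the commanded pose from where the row before left it; what a row does not reach is not made up. A row lasts 1/12 s, in which the tool goes at most 41.7 mm and 7.16 degrees, less where a joint would pass 70% of its speed; a pose out of reach is approached as far as the arm can. A call is refused whole if a number of a shift passes 41.7 or a number of a turn 7.16, either way. A call with a gripper value outside its range is refused whole. The fingers move at their own pace and stop on an object; "grip_force" is the grip in N (left out, the last holds). Time passes only in rows, so rows that do not move let the fingers close, or fill a call up. It gives the time, the measured TCP pose, the force and the opening at its end, in the units of the state.
- monitor.observe(): the state, without advancing time (a new reading comes with each control period).
- grab_frame(name): name is "side" or "top"; returns a dict with "frame" (400x640x3 uint8, red, green, blue), "vertical_fov" (degrees; the focal length in pixels is half the picture's height over the tangent of half this angle, whatever the lens; pixels are square), "cx", "cy" (the principal point, pixels), "k1" (the pictures are not rectified: a ray, as slopes to the right and down, at radius r is drawn at 1 + k1 r^2 times it, then the intrinsics apply), "xyz" and "orientation" of the camera in the world. Camera axes: x right, y down, z forward; pixel columns grow to the right and rows downward; lengths in m; the calibration is good to about 2 mm. A picture is of the moment at which its call begins. There is no depth.
- workorder.job_done(): hands the job in, once; it reports no verdict.
The state is a dict: "clock": time; "qpos": joint angles; "qd": joint speeds; "joint_efforts": joint torques, N m; "position": TCP position; "tool_rot": TCP orientation; "force": force on the tool from outside, world axes, zero at the start; "moment": the same for the moment, N m; "grip_width": finger opening in m.
Only numpy, scipy, OpenCV 4.12 (cv2) and the standard library are available. Lean on these libraries where they do the work, as an engineer would, in place of code of your own. Each camera call takes 0.05 s, during which the arm holds its last target. There are 200 camera calls.

## Working session

There is one attempt and no reset: what is moved stays moved. The work goes in short steps, Python scripts to look and compute and a tool call to move; the robot and the scene stay as the last step left them, time stands still between calls to the robot, and variables do not carry over. Pictures are saved under pics/ and viewed, about 8 in all and at most 12, crops included, and the job is handed in when it is done.

Besides the shell and the picture viewer there is one more tool, called as name(argument=value, ...) on one line, values as JSON. drive_tool: Moves the arm, as the interface text tells. Its arguments: {"type":"object","properties":{"steps":{"type":"array"},"grip_force":{"type":"number"}},"required":["steps"]}

```bash
mkdir -p pics
cat > h.py <<'E'
import numpy as np, cv2
from scipy.spatial.transform import Rotation as R
from workcell import monitor, grab_frame, workorder
def cam(n):
    f=grab_frame(n); f['n']=n
    cal={k:v for k,v in f.items() if k!='frame'}
    import pickle; pickle.dump(cal,open(n+'.pkl','wb'))
    return f
def load(n):
    import pickle; return pickle.load(open(n+'.pkl','rb'))
def rot(f):
    o=np.array(f['orientation'],float)
    return o if o.shape==(3,3) else R.from_euler('xyz',o).as_matrix()
def K(f):
    F=200/np.tan(np.radians(f['vertical_fov'])/2)
    return np.array([[F,0,f['cx']],[0,F,f['cy']],[0,0,1.]])
def D(f): return np.array([f['k1'],0,0,0,0.])
def ray(f,u,v,z):
    p=cv2.undistortPoints(np.array([[[u,v]]],float),K(f),D(f))[0,0]
    d=rot(f)@np.array([p[0],p[1],1]); c=np.array(f['xyz'])
    return c+d*(z-c[2])/d[2]
def proj(f,P):
    P=np.atleast_2d(P); M=rot(f).T
    return cv2.projectPoints(P.astype(float),M,-M@np.array(f['xyz']),K(f),D(f))[0][:,0]
def save(f,name,box=None,s=1):
    im=f['frame'][:,:,::-1]
    if box: im=im[box[1]:box[3],box[0]:box[2]]
    cv2.imwrite('pics/'+name,cv2.resize(im,None,fx=s,fy=s,interpolation=cv2.INTER_CUBIC))
E
python3 - <<'E'
from h import *
for n in('top','side'):
    f=cam(n); save(f,n+'0.png',None,1.25); print({k:v for k,v in f.items() if k!='frame'})
    np.save(n+'0.npy',f['frame'])
s=monitor.observe();print(s)
E
```

```text
{'vertical_fov': 52.935404051301674, 'cx': 314.3950219164496, 'cy': 200.1310551423882, 'k1': -0.02514599392968826, 'xyz': array([ 0.43907023, -0.05436871,  1.3159459 ]), 'orientation': array([-3.02120154, -0.01221396, -1.59878556]), 'n': 'top'}
{'vertical_fov': 45.34687747018956, 'cx': 322.53732875279195, 'cy': 199.86702341618397, 'k1': -0.08554906885062728, 'xyz': array([-0.15599364,  0.90561017,  0.91652191]), 'orientation': array([-2.12490142,  0.0198598 , -2.50738517]), 'n': 'side'}
{'clock': 0.1, 'qpos': array([ 1.04381227,  0.52193226, -0.03634087,  1.59993663,  0.02118977,
        1.02111526, -0.11281703]), 'qd': array([-0.00113979, -0.00209895, -0.00045507, -0.00134823, -0.00062605,
        0.00112812, -0.00037178]), 'joint_efforts': array([ 5.45069357e-03, -9.28485847e+01,  1.98447973e+00, -3.70528615e+01,
        1.80970109e-02,  5.41756410e-03, -2.37149010e-05]), 'position': array([ 0.27551882, -0.56067542,  0.24480207]), 'tool_rot': array([-1.57085173e+00,  1.00549746e-03, -1.11403426e+00]), 'force': array([-0.28016208, -0.35535048,  0.01915598]), 'moment': array([ 0.02481414, -0.04106092,  0.01895676]), 'grip_width': 0.08539750703094724}
```

View pics/top0.png

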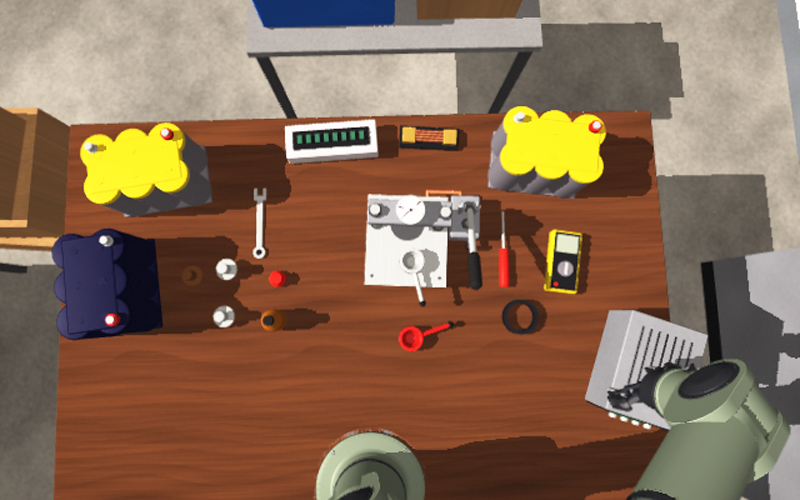

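View pics/side0.png

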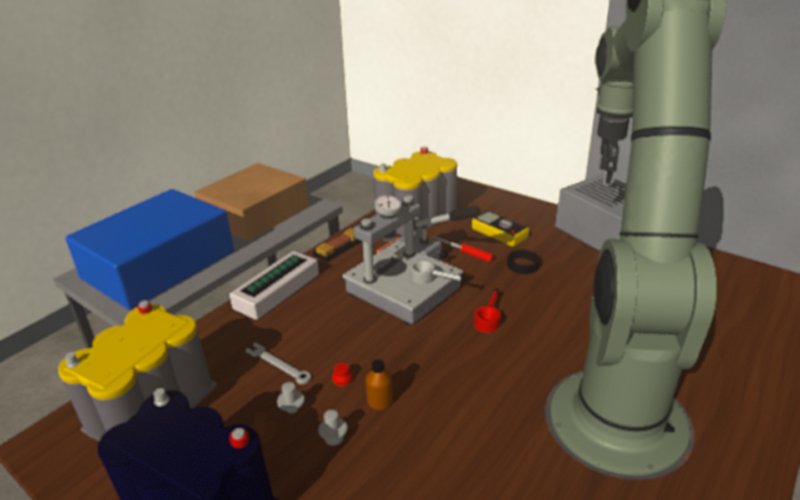

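The top view shows the press at about (408,240) of the 800-px picture, with the cup on its bed at (413,262). The two plug-like parts are at (226,268) and (223,316). The lever runs down to (475,270), and red and brown decoys are in view. I need close crops to tell the two plugs apart.

Run:
```python
import numpy as np,cv2
t=np.load('top0.npy')[:,:,::-1]; s=np.load('side0.npy')[:,:,::-1]
rs=lambda a,w,h:cv2.resize(a,(w,h),interpolation=cv2.INTER_CUBIC)
a=rs(t[150:240,285:405],800,600)
b=rs(s[290:370,210:320],400,291); c=rs(t[200:270,160:256],400,291)
cv2.imwrite('pics/press.png',a); cv2.imwrite('pics/plugs.png',np.hstack([b,c]))
```

```text
(no output)
```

View pics/press.png

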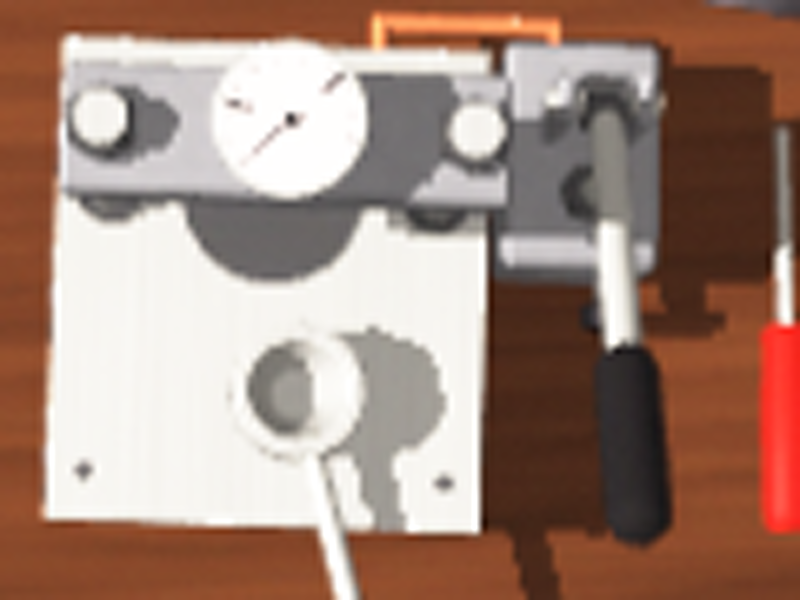

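View pics/plugs.png

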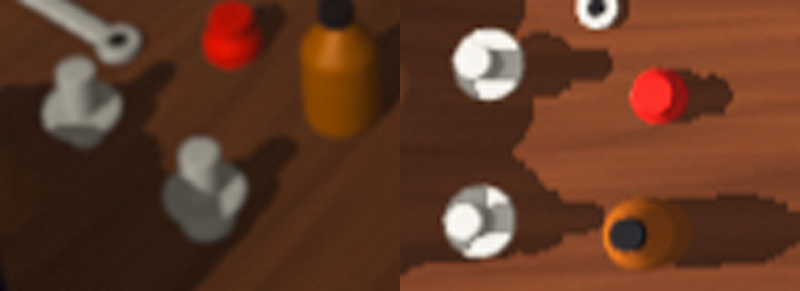

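The press crop shows the cup at (300,392), its handle running down to (345,590), the bed corners, and the dial at (290,118) with the needle to the front left. The plugs crop shows both candidates. The lower one looks tapered under its flange, so I'll overlay both models to decide.

Run:
```python
from h import *
ft,fs=load('top'),load('side')
s=np.load('side0.npy')[:,:,::-1]
x0,y0,x1,y1=215,295,290,365; k=8
base=cv2.resize(s[y0:y1,x0:x1],None,fx=k,fy=k,interpolation=cv2.INTER_CUBIC)
base=cv2.convertScaleAbs(base,alpha=1.8)
th=np.linspace(0,2*np.pi,60)
for (u,v),nm in (((177.8,214.6),'U'),((175.1,253.3),'L')):
    c=ray(ft,u,v,.065); print(nm,c)
    for prof,col,on in (([(11,0),(22,24)],(0,0,255),1),([(18,0),(18,24)],(0,255,0),1),([(27,24),(27,29),(13,29),(13,65)],(255,100,0),1)):
        for r,z in prof:
            P=np.c_[c[0]+r/1000*np.cos(th),c[1]+r/1000*np.sin(th),np.full(60,z/1000)]
            q=((proj(fs,P)-[x0,y0]+.5)*k).astype(int)
            cv2.polylines(base,[q],True,col,1)
raw=cv2.resize(s[y0:y1,x0:x1],None,fx=4,fy=4,interpolation=cv2.INTER_CUBIC)
raw=cv2.convertScaleAbs(raw,alpha=2.2)
im=np.zeros((560,800,3),np.uint8); im[:560,:500]=base[:, :500]; im[:280,500:]=raw
cv2.imwrite('pics/ov.png',im)
# press points: bed corners from press crop (x285 + X*.15, y150+Y*.15)
def p(X,Y,z): return ray(ft,285+X*.15-.4,150+Y*.15-.4,z)
FL,FR,BL=p(45,519,.06),p(482,532,.06),p(62,38,.06); BR=p(492,52,.06)
print('corners',FL,FR,BL,BR)
print('cup rim',p(300,392,.094),'bore floor',p(293,388,.069),'handle near',p(312,470,.084),'far',p(345,590,.084))
g=p(290,118,.258);print('gauge',g)
print('grip',p(622,360,.18),p(640,530,.21))
e=FR-FL; print('width',np.linalg.norm(e),'len',np.linalg.norm(BL-FL), 'yaw of y axis',np.degrees(np.arctan2((FL-FR)[0],(FL-FR)[1])), 'x axis', np.degrees(np.arctan2((BL-FL)[1],(BL-FL)[0])),np.degrees(np.arctan2((BR-FR)[1],(BR-FR)[0])))
```

```text
U [0.55577724 0.35340046 0.065     ]
L [0.43615268 0.36038479 0.065     ]
corners [5.06553579e-01 3.82159220e-04 6.00000000e-02] [ 0.49484201 -0.20426794  0.06      ] [ 0.73634822 -0.01259037  0.06      ] [ 0.72435155 -0.21844737  0.06      ]
cup rim [ 0.55973624 -0.11920077  0.094     ] bore floor [ 0.56417366 -0.11731018  0.069     ] handle near [ 0.52446822 -0.12409101  0.084     ] far [ 0.46897168 -0.13741583  0.084     ]
gauge [ 0.65431392 -0.11008519  0.258     ]
grip [ 0.56129233 -0.252936    0.18      ] [ 0.48717974 -0.25185472  0.21      ]
width 0.20498493294858094 len 0.2301605210566443 yaw of y axis 3.2753082109345373 x axis -3.231072544716382 -3.535322952444156
```

View pics/ov.png

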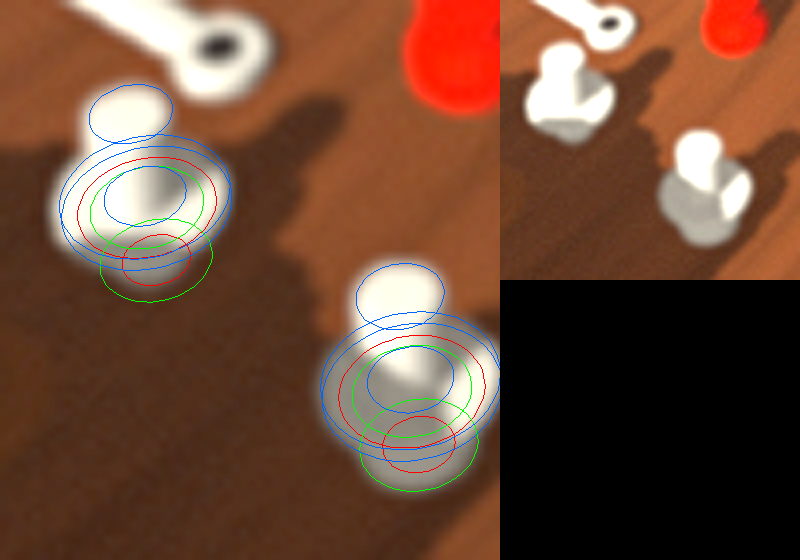

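The overlay settles it: the upper candidate at (0.556, 0.353) matches the red cone outline and is the plug. The lower one fits the straight cylinder. The press measures 205 x 230 mm, against 204 x 229 given. Its yaw is about -3.3° and its origin is near (0.658, -0.111). Next I move above the plug.

drive_tool(steps=[85, 11, 36.5, 12, 0, 85, 11, 36.5, 12, 0, 85, 11, 36.5, 12, 0, 85, 11, 36.5, 12, 0, 85, 11, 36.5, 12, 0], grip_force=60)

```text
clock: 0.52
position: [0.3306, -0.3766, 0.3055]
tool_rot: [-1.571, 0.0, -1.114]
force: [1.0, -1.2, -0.0]
grip_width: 0.0853
```

drive_tool(steps=[85, 11, 36.5, 0, 0, 85, 11, 36.5, 0, 0, 85, 11, 36.5, 0, 0, 85, 11, 36.5, 0, 0, 85, 11, 36.5, 0, 0])

```text
clock: 0.93
position: [0.3856, -0.1941, 0.3053]
tool_rot: [-1.571, -0.0, -1.114]
force: [0.9, -0.4, -0.1]
grip_width: 0.085
```

drive_tool(steps=[85, 11, 36.5, 0, 0, 85, 11, 36.5, 0, 0, 85, 11, 36.5, 0, 0, 85, 11, 36.5, 0, 0, 85, 11, 36.5, 0, 0])

```text
clock: 1.35
position: [0.4406, -0.0116, 0.3054]
tool_rot: [-1.571, -0.0, -1.114]
force: [1.1, -0.7, 0.9]
grip_width: 0.085
```

drive_tool(steps=[85, 11, 36.5, 0, 0, 85, 11, 36.5, 0, 0, 85, 11, 36.5, 0, 0, 85, 11, 36.5, 0, 0, 85, 11, 36.5, 0, 0])

```text
clock: 1.77
position: [0.4957, 0.1709, 0.3052]
tool_rot: [-1.571, -0.0, -1.114]
force: [0.9, -0.6, 0.7]
grip_width: 0.0849
```

drive_tool(steps=[85, 11, 36.5, -10, 0, 85, 11, 36.5, -20, 0, 85, 11, 36.5, -30, 0, 85, 11, 36.5, -30, 0, 85, 0, 0, 0, 0])

```text
clock: 2.18
position: [0.5341, 0.3086, 0.2185]
tool_rot: [-1.577, 0.003, -1.109]
force: [-1.1, 1.0, -0.3]
grip_width: 0.085
```

drive_tool(steps=[85, 8, 18, 0, 0, 85, 8, 18, 0, 0, 85, 0, 0, 0, 0, 85, 0, 0, 0, 0, 85, 0, 0, 0, 0])

```text
clock: 2.6
position: [0.552, 0.339, 0.224]
tool_rot: [-1.572, -0.0, -1.114]
force: [0.4, 0.3, -0.2]
grip_width: 0.0848
```

drive_tool(steps=[85, 4, 14.5, -20, 0, 85, 0, 0, -30, 0, 85, 0, 0, -30, 0, 85, 0, 0, -20, 0, 85, 0, 0, 0, 0])

```text
clock: 3.02
position: [0.5546, 0.3518, 0.1205]
tool_rot: [-1.577, -0.001, -1.115]
force: [-0.3, -0.6, 0.4]
grip_width: 0.0848
```

Run:
```python
from h import *
f=cam('side'); print(monitor.observe()['position'])
p=monitor.observe()['position']; print(proj(f,[p-[0,0,.014],[.556,.3535,.065],[.556,.3535,.0]]))
x0,y0=195,240
im=cv2.resize(f['frame'][240:350,195:305,::-1],None,fx=5,fy=5,interpolation=cv2.INTER_CUBIC)
im=cv2.convertScaleAbs(im,alpha=1.6)
for z in(.065,.1,.13):
    q=((proj(f,[p[0],p[1],z])[0]-[x0,y0]+.5)*5).astype(int); cv2.circle(im,tuple(int(a) for a in q),3,(0,0,255),-1)
cv2.imwrite('pics/a.png',im)
```

```text
[0.55546482 0.35271426 0.12305345]
[[228.87007257 295.60538376]
 [230.75202784 308.72910453]
 [233.95183456 326.98644676]]
```

View pics/a.png

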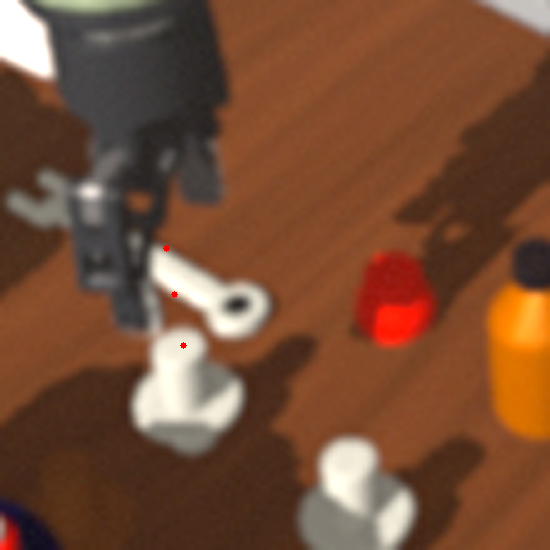

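The stem top shows at (180,345) and the predicted tool axis at (183,345), so they agree to about 1 mm. I descend and grip.

drive_tool(steps=[85, 0, 0, -20, 0, 85, 0, 0, -25, 0, 85, 0, 0, -20, 0, 85, 0, 0, -10, 0, 85, 0, 0, 0, 0])

```text
clock: 3.48
position: [0.5561, 0.3536, 0.049]
tool_rot: [-1.572, -0.0, -1.114]
force: [0.9, -0.6, 0.5]
grip_width: 0.0849
```

drive_tool(steps=[20, 0, 0, 0, 0, 20, 0, 0, 0, 0, 20, 0, 0, 0, 0, 20, 0, 0, 0, 0, 20, 0, 0, 0, 0])

```text
clock: 3.9
position: [0.5565, 0.3543, 0.0502]
tool_rot: [-1.57, 0.0, -1.114]
force: [-1.1, 2.0, 8.8]
grip_width: 0.0255
```

drive_tool(steps=[20, 0, 0, 0, 0, 20, 0, 0, 0, 0, 20, 0, 0, 0, 0, 20, 0, 0, 0, 0, 20, 0, 0, 0, 0])

```text
clock: 4.32
position: [0.5566, 0.3544, 0.0503]
tool_rot: [-1.57, 0.0, -1.114]
force: [-2.0, -1.1, 8.7]
grip_width: 0.0245
```

drive_tool(steps=[20, 0, 0, 10, 0, 20, 0, 0, 25, 0, 20, 0, 0, 35, 0, 20, 0, 0, 40, 0, 20, 0, -10, 40, 0])

```text
clock: 4.73
position: [0.555, 0.3456, 0.2014]
tool_rot: [-1.571, 0.001, -1.112]
force: [1.9, 0.3, -2.3]
grip_width: 0.0243
```

drive_tool(steps=[20, 0, -20, 0, 0, 20, 0, -30, 0, 0, 20, 0, -35, 0, 0, 20, 0, -35, 0, 0, 20, 0, -35, 0, 0])

```text
clock: 5.15
position: [0.5557, 0.1876, 0.2]
tool_rot: [-1.571, -0.0, -1.114]
force: [-0.0, 0.3, -3.5]
grip_width: 0.0241
```

drive_tool(steps=[20, 0, -35, 0, 0, 20, 0, -35, 0, 0, 20, 0, -35, 0, 0, 20, 0, -35, 0, 0, 20, 0, -35, 0, 0])

```text
clock: 5.57
position: [0.5557, 0.0124, 0.2001]
tool_rot: [-1.571, -0.0, -1.114]
force: [0.8, 0.0, -3.6]
grip_width: 0.0247
```

drive_tool(steps=[20, 0, -35, 0, 0, 20, 0, -35, 0, 0, 20, 0, -28, 0, 0, 20, 3, -20, 0, 0, 20, 0, 0, 0, 0])

```text
clock: 5.98
position: [0.5589, -0.109, 0.1998]
tool_rot: [-1.572, -0.002, -1.12]
force: [-0.6, 0.2, -3.4]
grip_width: 0.0244
```

Run:
```python
from h import *
f=cam('side');g=cam('top'); s=monitor.observe(); p=s['position'];print(p,s['grip_width'],s['force'])
th=np.linspace(0,2*np.pi,60)
def ov(f,c,w,h,k):
    o=(proj(f,c)[0]-[w/2,h/2]).astype(int)
    im=cv2.resize(f['frame'][o[1]:o[1]+h,o[0]:o[0]+w,::-1],None,fx=k,fy=k,interpolation=cv2.INTER_CUBIC)
    ci=np.array([.560,-.119])
    for cc,r,z,col in((ci,.031,.094,(0,0,255)),(ci,.031,.06,(0,0,255)),(p[:2],.027,p[2]-.021,(0,200,0)),(p[:2],.011,p[2]-.05,(0,200,0))):
        P=np.c_[cc[0]+r*np.cos(th),cc[1]+r*np.sin(th),np.full(60,z)]
        cv2.polylines(im,[((proj(f,P)-o+.5)*k).astype(int)],True,col,1)
    return im
a=ov(f,[.56,-.119,.13],80,110,5);b=ov(g,[.55,-.119,.1],80,110,5)
cv2.imwrite('pics/b.png',np.hstack([a,b]))
```

```text
[ 0.55900734 -0.10436768  0.19977317] 0.024463749356822075 [-0.20826866  0.42754678 -1.52440371]
```

View pics/b.png

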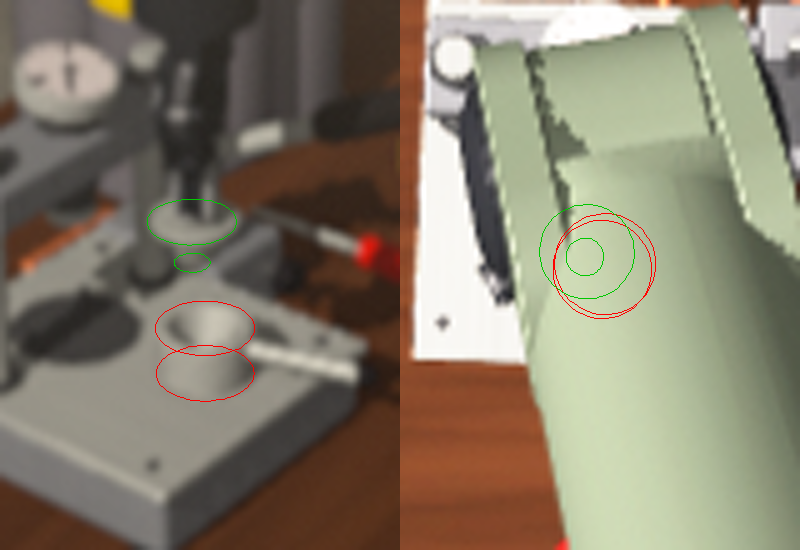

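The cup outline fits to within a pixel, and the plug hangs where predicted. I centre it over the cup and lower.

drive_tool(steps=[20, 1, -7.5, 0, 0, 20, 0, -7.5, 0, 0, 20, 0, 0, 0, 0, 20, 0, 0, 0, 0, 20, 0, 0, 0, 0])

```text
clock: 6.5
position: [0.5602, -0.1185, 0.1994]
tool_rot: [-1.571, 0.0, -1.114]
force: [-0.9, 0.5, -2.7]
grip_width: 0.0241
```

drive_tool(steps=[20, 0, 0, -15, 0, 20, 0, 0, -15, 0, 20, 0, 0, -15, 0, 20, 0, 0, -10, 0, 20, 0, 0, 0, 0])

```text
clock: 6.92
position: [0.5593, -0.1184, 0.1426]
tool_rot: [-1.573, 0.002, -1.113]
force: [-0.9, 0.0, -4.3]
grip_width: 0.0245
```

drive_tool(steps=[20, 0, 0, -5, 0, 20, 0, 0, -5, 0, 20, 0, 0, -4, 0, 20, 0, 0, -2, 0, 20, 0, 0, 0, 0])

```text
clock: 7.33
position: [0.5601, -0.1189, 0.1281]
tool_rot: [-1.571, 0.0, -1.114]
force: [-0.2, -0.2, -2.5]
grip_width: 0.0244
```

drive_tool(steps=[20, 0, 0, -1, 0, 20, 0, 0, -1, 0, 20, 0, 0, -1, 0, 20, 0, 0, -0.5, 0, 20, 0, 0, 0, 0])

```text
clock: 7.75
position: [0.5602, -0.1189, 0.1249]
tool_rot: [-1.571, 0.0, -1.114]
force: [-0.4, 0.9, -2.8]
grip_width: 0.0243
```

drive_tool(steps=[20, 0, 0, -1, 0, 20, 0, 0, -1, 0, 20, 0, 0, -1, 0, 20, 0, 0, 0, 0, 20, 0, 0, 0, 0])

```text
clock: 8.17
position: [0.5602, -0.1189, 0.1218]
tool_rot: [-1.571, 0.0, -1.114]
force: [0.4, 0.1, -3.0]
grip_width: 0.0247
```

drive_tool(steps=[20, 0, 0, -0.7, 0, 20, 0, 0, -0.7, 0, 20, 0, 0, -0.6, 0, 20, 0, 0, 0, 0, 20, 0, 0, 0, 0])

```text
clock: 8.58
position: [0.5604, -0.1189, 0.1205]
tool_rot: [-1.57, -0.0, -1.114]
force: [-2.3, 1.4, 8.1]
grip_width: 0.0243
```

drive_tool(steps=[28, 0, 0, 0, 0, 32, 0, 0, 0, 0, 40, 0, 0, 0, 0, 50, 0, 0, 0, 0, 60, 0, 0, 0, 0])

```text
clock: 9.0
position: [0.5602, -0.1189, 0.1199]
tool_rot: [-1.571, 0.0, -1.114]
force: [0.6, -0.4, 0.4]
grip_width: 0.0595
```

drive_tool(steps=[60, 0, 0, 10, 0, 60, 0, 0, 15, 0, 60, 0, 0, 20, 0, 60, 0, 0, 25, 0, 60, 0, 0, 25, 0])

```text
clock: 9.42
position: [0.5599, -0.1187, 0.2165]
tool_rot: [-1.571, 0.0, -1.114]
force: [0.6, 0.4, 0.2]
grip_width: 0.06
```

drive_tool(steps=[60, -20, 20, 20, 0, 60, -30, 30, 0, 0, 60, -35, 35, 0, 0, 60, -35, 35, 0, 0, 60, -30, 35, 0, 0])

```text
clock: 9.83
position: [0.4228, 0.0217, 0.2355]
tool_rot: [-1.571, -0.001, -1.115]
force: [1.2, 2.1, 0.9]
grip_width: 0.0601
```

drive_tool(steps=[60, 0, 40, 0, 0, 60, 0, 40, 0, 0, 60, 0, 40, 0, 0, 60, 0, 30, 0, 0, 60, 0, 0, 0, 0])

```text
clock: 10.25
position: [0.4241, 0.1772, 0.236]
tool_rot: [-1.568, 0.002, -1.108]
force: [-0.8, -0.3, 0.3]
grip_width: 0.0599
```

```bash
cat > cell.py <<'E'
from h import *
import sys
name=sys.argv[1]; cup=np.array([float(a) for a in sys.argv[2:4]]); yaw=np.radians(float(sys.argv[4]))
f=cam('side');g=cam('top'); s=monitor.observe();print(s['position'],s['clock'])
np.save('side1.npy',f['frame']);np.save('top1.npy',g['frame'])
th=np.linspace(0,2*np.pi,60); d=-np.array([np.cos(yaw),np.sin(yaw)])
def ov(f,w,h,k):
    o=(proj(f,[*cup,.1])[0]-[w/2,h/2]).astype(int)
    im=cv2.resize(f['frame'][o[1]:o[1]+h,o[0]:o[0]+w,::-1],None,fx=k,fy=k,interpolation=cv2.INTER_CUBIC)
    for r,z,col in((.031,.094,(0,0,255)),(.031,.06,(0,0,255)),(.027,.099,(0,200,0)),(.013,.135,(0,200,0))):
        P=np.c_[cup[0]+r*np.cos(th),cup[1]+r*np.sin(th),np.full(60,z)]
        cv2.polylines(im,[((proj(f,P)-o+.5)*k).astype(int)],True,col,1)
    L=np.array([[*(cup+d*t),.084] for t in(.031,.105)])
    cv2.polylines(im,[((proj(f,L)-o+.5)*k).astype(int)],False,(255,0,255),1)
    return im
cv2.imwrite('pics/'+name,np.hstack([ov(f,80,110,5),ov(g,80,110,5)]))
E
python3 cell.py c.png .560 -.119 12
```

```text
[0.42438846 0.1721237  0.23533706] 10.35
```

View pics/c.png

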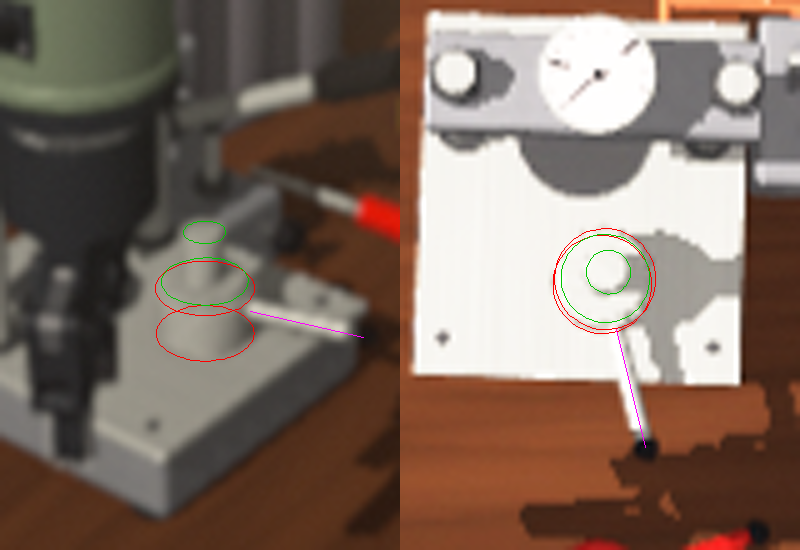

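The picture shows the plug seated: flange on the rim, stem top on the outline at (607,271). The handle ends in a ball at (645,450), so the cup's yaw is about 12.5°. Next I grip the handle about 88 mm from the axis.

drive_tool(steps=[40, 5, -25, 0, -3, 40, 5, -35, 0, -3, 40, 5, -35, 0, -3, 40, 5, -35, 0, -3, 40, 5, -35, 0, -2.3])

```text
clock: 10.77
position: [0.4493, 0.0031, 0.2354]
tool_rot: [-1.57, -0.001, -1.368]
force: [1.3, 0.8, 0.1]
grip_width: 0.0398
```

drive_tool(steps=[40, 8, -35, 0, 0, 40, 8, -35, 0, 0, 40, 5, -35, -10, 0, 40, 4, -25, -20, 0, 40, 0, -14, -20, 0])

```text
clock: 11.18
position: [0.4745, -0.1427, 0.185]
tool_rot: [-1.57, -0.002, -1.369]
force: [0.2, -0.2, -1.4]
grip_width: 0.04
```

drive_tool(steps=[40, 0, 0, 0, 0, 40, 0, 0, 0, 0, 40, 0, 0, 0, 0, 40, 0, 0, 0, 0, 40, 0, 0, 0, 0])

```text
clock: 11.6
position: [0.475, -0.1373, 0.1858]
tool_rot: [-1.57, -0.001, -1.363]
force: [0.7, 0.1, 0.2]
grip_width: 0.0401
```

drive_tool(steps=[40, 0, 0, -25, 0, 40, 0, 0, -30, 0, 40, 0, 0, -30, 0, 40, 0, 0, -18, 0, 40, 0, 0, 0, 0])

```text
clock: 12.02
position: [0.4734, -0.137, 0.0795]
tool_rot: [-1.574, 0.002, -1.362]
force: [-0.9, 0.1, 0.2]
grip_width: 0.0401
```

drive_tool(steps=[5, 0, 0, 0, 0, 5, 0, 0, 0, 0, 5, 0, 0, 0, 0, 5, 0, 0, 0, 0, 5, 0, 0, 0, 0], grip_force=40)

```text
clock: 12.43
position: [0.4754, -0.1379, 0.083]
tool_rot: [-1.569, -0.001, -1.364]
force: [1.6, 1.7, 4.4]
grip_width: 0.0093
```

drive_tool(steps=[5, 4, 1.5, 0, -0.8, 5, 7, 2.5, 0, -1.2, 5, 8, 2.8, 0, -1.3, 5, 8, 2.8, 0, -1.3, 5, 8, 2.8, 0, -1.3])

```text
clock: 12.85
position: [0.51, -0.1257, 0.0825]
tool_rot: [-1.571, -0.0, -1.469]
force: [-2.8, -0.5, 6.5]
grip_width: 0.0095
```

drive_tool(steps=[5, 8, 2.8, 0, -1.3, 5, 8, 2.8, 0, -1.3, 5, 8, 2.8, 0, -1.3, 5, 8, 2.8, 0, -1.3, 5, 8, 2.8, 0, -1.3])

```text
clock: 13.27
position: [0.55, -0.1117, 0.0825]
tool_rot: [-1.571, -0.0, -1.582]
force: [-2.9, -0.2, 8.2]
grip_width: 0.0096
```

drive_tool(steps=[5, 7, 2.4, 0, -1.2, 5, 6, 2, 0, -1, 5, 4, 1.3, 0, -0.6, 5, 0, 0, 0, 0, 5, 0, 0, 0, 0])

```text
clock: 13.68
position: [0.5678, -0.1058, 0.0826]
tool_rot: [-1.569, 0.0, -1.629]
force: [2.6, -1.2, 3.9]
grip_width: 0.0094
```

```bash
python3 cell.py d.png .654 -.1108 -3.3
```

```text
[ 0.56741748 -0.10579253  0.08250203] 13.7833
```

View pics/d.png

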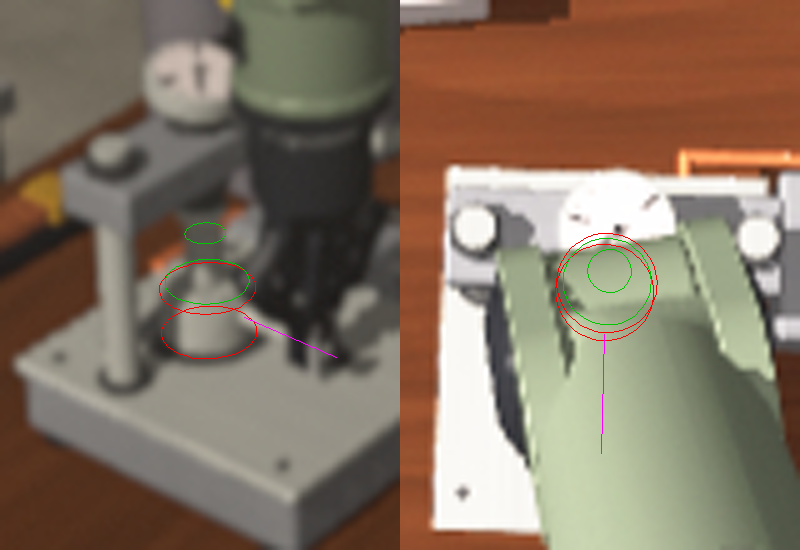

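The cell is where predicted, about 4 mm short of the pins, with the handle aligned. I release, go behind the ball and push it home freely with shut fingers.

drive_tool(steps=[12, 0, 0, 0, 0, 20, 0, 0, 0, 0, 32, 0, 0, 0, 0, 32, 0, 0, 0, 0, 32, 0, 0, 10, 0])

```text
clock: 14.2
position: [0.5656, -0.1056, 0.0907]
tool_rot: [-1.574, 0.0, -1.629]
force: [-0.1, 0.3, -0.1]
grip_width: 0.0322
```

drive_tool(steps=[32, 0, 0, 15, 0, 32, 0, 0, 15, 0, 0, -16, 1, 0, 0, 0, -16, 1, 0, 0, 0, -16, 0.8, 0, 0])

```text
clock: 14.62
position: [0.5181, -0.1029, 0.1227]
tool_rot: [-1.57, -0.0, -1.629]
force: [0.9, -0.2, -1.0]
grip_width: 0.0004
```

drive_tool(steps=[0, 0, 0, 0, 0, 0, 0, 0, 0, 0, 0, 0, 0, -15, 0, 0, 0, 0, -18, 0, 0, 0, 0, -5, 0])

```text
clock: 15.03
position: [0.5186, -0.1028, 0.0824]
tool_rot: [-1.572, 0.0, -1.629]
force: [-1.4, -0.4, 0.6]
grip_width: 0.0001
```

drive_tool(steps=[0, 0, 0, 0, 0, 0, 0, 0, 0, 0, 0, 0, 0, 0, 0, 0, 0, 0, 0, 0, 0, 0, 0, 0, 0])

```text
clock: 15.45
position: [0.5191, -0.1031, 0.0845]
tool_rot: [-1.57, -0.0, -1.629]
force: [-0.2, 0.0, 1.0]
grip_width: -0.0001
```

drive_tool(steps=[0, 2, -0.1, 0, 0, 0, 2, -0.1, 0, 0, 0, 2, -0.1, 0, 0, 0, 2, -0.1, 0, 0, 0, 0, 0, 0, 0])

```text
clock: 15.87
position: [0.5271, -0.1034, 0.0839]
tool_rot: [-1.571, 0.0, -1.629]
force: [0.0, -0.1, -0.4]
grip_width: 0.0001
```

drive_tool(steps=[0, 1, -0.06, 0, 0, 0, 1, -0.06, 0, 0, 0, 1, -0.06, 0, 0, 0, 0, 0, 0, 0, 0, 0, 0, 0, 0])

```text
clock: 16.28
position: [0.5296, -0.1036, 0.0839]
tool_rot: [-1.571, 0.0, -1.629]
force: [-0.8, 0.1, -0.0]
grip_width: -0.0002
```

drive_tool(steps=[0, 1, -0.06, 0, 0, 0, 1, -0.06, 0, 0, 0, 1, -0.06, 0, 0, 0, 0, 0, 0, 0, 0, 0, 0, 0, 0])

```text
clock: 16.7
position: [0.5326, -0.1037, 0.0838]
tool_rot: [-1.571, -0.0, -1.629]
force: [-2.1, 0.5, 0.5]
grip_width: -0.0002
```

drive_tool(steps=[0, 1, -0.06, 0, 0, 0, 1, -0.06, 0, 0, 0, 1, -0.06, 0, 0, 0, 0, 0, 0, 0, 0, 0, 0, 0, 0])

```text
clock: 17.12
position: [0.5335, -0.104, 0.0834]
tool_rot: [-1.575, -0.0, -1.629]
force: [-15.1, 1.4, 5.8]
grip_width: -0.0001
```

drive_tool(steps=[0, 1, -0.06, 0, 0, 0, 0.5, 0, 0, 0, 0, 0.5, -0.06, 0, 0, 0, 0, 0, 0, 0, 0, 0, 0, 0, 0])

```text
clock: 17.53
position: [0.5339, -0.1041, 0.083]
tool_rot: [-1.579, -0.001, -1.629]
force: [-23.2, 1.6, 8.8]
grip_width: 0.0
```

Firm contact with the pins: the force rose to 23 N with the tool stopped. I back off, then go above the lever grip.

drive_tool(steps=[0, -10, 0.6, 0, 0, 0, -10, 0.6, 0, 0, 0, 0, 0, 25, 0, 0, 0, 0, 35, 0, 0, 0, 0, 40, 0])

```text
clock: 17.95
position: [0.5171, -0.1025, 0.1843]
tool_rot: [-1.573, 0.001, -1.628]
force: [1.3, -0.3, 1.7]
grip_width: 0.0001
```

drive_tool(steps=[0, 0, 0, 40, 0, 0, 0, 0, 35, 0, 0, 0, 0, 15, 0, 0, 0, -25, 0, 0, 0, 0, -35, 0, 0])

```text
clock: 18.37
position: [0.519, -0.1611, 0.2758]
tool_rot: [-1.567, 0.0, -1.624]
force: [0.4, 0.0, -0.4]
grip_width: 0.0001
```

drive_tool(steps=[0, 2, -35, 0, 0, 0, 3, -30, 0, 0, 0, 4, -25, 0, 0, 0, 0, 0, 0, 0, 0, 0, 0, 0, 0])

```text
clock: 18.78
position: [0.5267, -0.254, 0.2737]
tool_rot: [-1.57, -0.0, -1.631]
force: [-1.0, -0.4, 0.2]
grip_width: -0.0001
```

```bash
python3 cell.py e.png .658 -.111 -3.3
cat > needle.py <<'E'
from h import *
import sys
g=cam('top') if len(sys.argv)<2 else load('top')
im=g['frame'] if len(sys.argv)<2 else np.load(sys.argv[1])
# rectified dial view, 0.1mm... sample radius/angle in press frame (clockwise from press +x)
g0=np.array([.6545,-.1100]); best=None
gray=cv2.cvtColor(im,cv2.COLOR_RGB2GRAY)
a=np.radians(np.arange(0,360,3)); yaw=np.radians(-3.3)
def prof(c,r):
    P=np.c_[c[0]+r*np.cos(yaw-a),c[1]+r*np.sin(yaw-a),np.full(len(a),.258)]
    q=proj(g,P).astype(np.float32)
    return cv2.remap(gray,q[:,0].reshape(1,-1),q[:,1].reshape(1,-1),cv2.INTER_LINEAR)[0].astype(int)
n=np.mean([prof(g0,r) for r in np.arange(.008,.018,.001)],0); m=np.mean([prof(g0,r) for r in np.arange(.023,.030,.001)],0)
print('clock',monitor.observe()['clock'])
o=np.argsort(n)[:6]; print('needle deg cw from +x',[(int(i*3),int(n[i])) for i in o],'median',np.median(n))
o=np.argsort(m)[:12]; print('marks',[(int(i*3),int(m[i])) for i in o])
E
python3 needle.py top0.npy; python3 needle.py
```

```text
[ 0.52694824 -0.2519959   0.2739308 ] 18.8833
clock 18.8833
needle deg cw from +x [(225, 208), (222, 212), (228, 213), (219, 222), (231, 224), (216, 233)] median 254.0
marks [(48, 182), (51, 197), (282, 200), (45, 202), (285, 210), (279, 223), (54, 229), (42, 233), (288, 235), (225, 243), (276, 244), (57, 245)]
clock 18.9333
needle deg cw from +x [(225, 202), (222, 207), (228, 209), (219, 218), (231, 221), (216, 230)] median 253.14999999999998
marks [(48, 176), (51, 192), (282, 195), (45, 197), (285, 206), (279, 219), (54, 226), (42, 230), (288, 232), (225, 241), (276, 242), (57, 242)]
```

View pics/e.png

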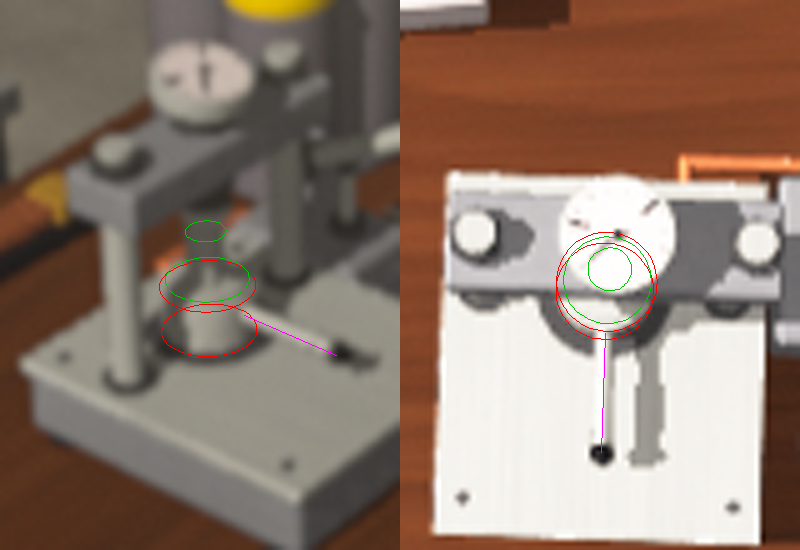

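The reading agrees with the given marks: zero at 225° and marks at 283° and 48° (expected 283° and 47°). The cell stands under the foot with the handle straight at (602,453). First lever stroke, gently.

drive_tool(steps=[0, -4, -1.5, -20, 0, 0, 0, 0, -20, 0, 0, -2, 0, -15, 0, 0, -2, 0, -15, 0, 0, -2, 0, -15, 0])

```text
clock: 19.35
position: [0.517, -0.2533, 0.189]
tool_rot: [-1.57, -0.0, -1.627]
force: [-2.9, 0.5, 10.2]
grip_width: 0.0001
```

drive_tool(steps=[0, -3, 0, -15, 0, 0, -3, 0.5, -15, 0, 0, -2, 0.5, -15, 0, 0, -1, 0, -12, 0, 0, -1, 0, -10, 0])

```text
clock: 19.77
position: [0.5067, -0.2527, 0.1219]
tool_rot: [-1.571, -0.0, -1.628]
force: [-1.8, -0.1, 12.1]
grip_width: -0.0
```

drive_tool(steps=[0, 0, 0, -4, 0, 0, 0, 0, -2, 0, 0, 0, 0, -2, 0, 0, 0, 0, 0, 0, 0, 0, 0, 0, 0])

```text
clock: 20.18
position: [0.5068, -0.2527, 0.115]
tool_rot: [-1.57, -0.001, -1.628]
force: [-6.3, 0.7, 17.0]
grip_width: -0.0001
```

drive_tool(steps=[0, 2, 0, 20, 0, 0, 3, -0.5, 25, 0, 0, 4, -0.5, 30, 0, 0, 4, 0, 30, 0, 0, 3, 0, 25, 0])

```text
clock: 20.6
position: [0.5237, -0.2532, 0.2466]
tool_rot: [-1.568, -0.0, -1.627]
force: [0.4, -0.6, -0.3]
grip_width: -0.0001
```

drive_tool(steps=[0, 0, 0, 0, 0, 0, 0, 0, 0, 0, 0, 0, 0, 0, 0, 0, 0, 0, 0, 0, 0, 0, 0, 0, 0])

```text
clock: 21.02
position: [0.5222, -0.254, 0.2429]
tool_rot: [-1.572, 0.001, -1.629]
force: [-0.0, -0.5, -0.2]
grip_width: 0.0002
```

```bash
python3 needle.py
python3 - <<'E'
from h import *
f=cam('side'); a=np.load('side1.npy'); d=np.abs(f['frame'].astype(int)-a).sum(2)
# vertical shift of the cup/handle region between frames
for c in([.658,-.111,.08],[.59,-.107,.084]):
    u,v=proj(f,c)[0].astype(int)
    A=cv2.cvtColor(a[v-14:v+14,u-14:u+14],cv2.COLOR_RGB2GRAY).astype(np.float32);B=cv2.cvtColor(f['frame'][v-14:v+14,u-14:u+14],cv2.COLOR_RGB2GRAY).astype(np.float32)
    print(cv2.phaseCorrelate(A,B), 'expected for 3mm', proj(f,np.array(c)+[0,0,.003])[0]-proj(f,c)[0])
np.save('side2.npy',f['frame'])
E
```

```text
clock 21.0667
needle deg cw from +x [(225, 204), (222, 208), (228, 210), (219, 219), (231, 222), (216, 230)] median 253.6
marks [(48, 178), (51, 193), (282, 196), (45, 198), (285, 207), (279, 220), (54, 227), (42, 231), (288, 232), (225, 241), (276, 242), (108, 243)]
((-0.027310524602192743, -0.5302675376708681), 0.9195060608122084) expected for 3mm [-0.03009804 -0.78127796]
((0.11299573322740386, -0.6355545723259972), 0.8774047191937765) expected for 3mm [-0.01369885 -0.79533062]
```

The cell rose with the first stroke and the needle is still at zero. Second stroke.

drive_tool(steps=[0, 0, 0, -15, 0, 0, -2, 0, -15, 0, 0, -2, 0, -15, 0, 0, -3, 0, -15, 0, 0, -3, 0, -15, 0])

```text
clock: 21.53
position: [0.5125, -0.2543, 0.1684]
tool_rot: [-1.571, 0.0, -1.629]
force: [-2.9, 1.5, 11.7]
grip_width: -0.0
```

drive_tool(steps=[0, -2, 0.5, -15, 0, 0, -2, 0.5, -15, 0, 0, -2, 0, -12, 0, 0, 0, 0, -8, 0, 0, 0, 0, -4, 0])

```text
clock: 21.95
position: [0.507, -0.2537, 0.1145]
tool_rot: [-1.57, -0.0, -1.629]
force: [-7.9, 1.4, 54.3]
grip_width: -0.0002
```

drive_tool(steps=[0, 0, 0, 0, 0, 0, 0, 0, 0, 0, 0, 2, 0, 20, 0, 0, 3, -0.5, 25, 0, 0, 4, -0.5, 30, 0])

```text
clock: 22.37
position: [0.5153, -0.2541, 0.1898]
tool_rot: [-1.572, 0.001, -1.629]
force: [2.5, -1.1, 1.8]
grip_width: 0.0004
```

drive_tool(steps=[0, 4, 0, 30, 0, 0, 3, 0, 25, 0, 0, 0, 0, 0, 0, 0, 0, 0, 0, 0, 0, 0, 0, 0, 0])

```text
clock: 22.78
position: [0.5222, -0.2542, 0.244]
tool_rot: [-1.572, 0.0, -1.629]
force: [0.3, 0.3, -0.5]
grip_width: 0.0001
```

```bash
python3 needle.py
```

```text
clock 22.8333
needle deg cw from +x [(225, 203), (222, 208), (228, 210), (219, 219), (231, 221), (216, 231)] median 253.7
marks [(48, 178), (51, 193), (282, 196), (45, 198), (285, 207), (279, 220), (54, 226), (42, 231), (288, 232), (225, 241), (276, 242), (57, 243)]
```

Stroke 2 pressed the stop harder than needed, so I go 4 mm less deep from here. The needle is still at zero. Third stroke.

drive_tool(steps=[0, 0, 0, -15, 0, 0, -2, 0, -15, 0, 0, -2, 0, -15, 0, 0, -3, 0, -15, 0, 0, -3, 0, -15, 0])

```text
clock: 23.25
position: [0.5119, -0.2541, 0.1685]
tool_rot: [-1.572, 0.001, -1.629]
force: [-3.1, 1.5, 10.4]
grip_width: -0.0004
```

drive_tool(steps=[0, -2, 0.5, -15, 0, 0, -2, 0.5, -15, 0, 0, -2, 0, -12, 0, 0, 0, 0, -6, 0, 0, 0, 0, -3, 0])

```text
clock: 23.67
position: [0.5061, -0.2535, 0.1175]
tool_rot: [-1.572, 0.0, -1.629]
force: [-1.7, -1.7, 11.4]
grip_width: -0.0005
```

drive_tool(steps=[0, 0, 0, 0, 0, 0, 0, 0, 0, 0, 0, 2, 0, 18, 0, 0, 3, -0.5, 24, 0, 0, 4, -0.5, 30, 0])

```text
clock: 24.08
position: [0.5147, -0.2539, 0.1897]
tool_rot: [-1.574, 0.002, -1.629]
force: [2.6, -0.6, 3.0]
grip_width: -0.0001
```

drive_tool(steps=[0, 4, 0, 30, 0, 0, 3, 0, 25, 0, 0, 0, 0, 0, 0, 0, 0, 0, 0, 0, 0, 0, 0, 0, 0])

```text
clock: 24.5
position: [0.5219, -0.2542, 0.2444]
tool_rot: [-1.573, 0.001, -1.629]
force: [0.5, 0.7, -0.9]
grip_width: -0.0004
```

```bash
python3 needle.py
```

```text
clock 24.55
needle deg cw from +x [(225, 203), (222, 208), (228, 210), (219, 219), (231, 221), (216, 230)] median 253.6
marks [(48, 178), (51, 192), (282, 196), (45, 198), (285, 206), (279, 220), (54, 226), (42, 231), (288, 232), (225, 241), (276, 242), (57, 243)]
```

drive_tool(steps=[0, 0, 0, -15, 0, 0, -2, 0, -15, 0, 0, -2, 0, -15, 0, 0, -3, 0, -15, 0, 0, -3, 0, -15, 0])

```text
clock: 24.97
position: [0.5118, -0.2541, 0.1693]
tool_rot: [-1.573, 0.001, -1.629]
force: [-1.3, 2.4, 10.9]
grip_width: 0.0
```

drive_tool(steps=[0, -2, 0.5, -15, 0, 0, -2, 0.5, -15, 0, 0, -2, 0, -12, 0, 0, 0, 0, -6, 0, 0, 0, 0, -3, 0])

```text
clock: 25.38
position: [0.5059, -0.2534, 0.1182]
tool_rot: [-1.573, 0.0, -1.629]
force: [-2.8, -1.8, 12.5]
grip_width: 0.0001
```

drive_tool(steps=[0, 0, 0, 0, 0, 0, 0, 0, 0, 0, 0, 2, 0, 18, 0, 0, 3, -0.5, 24, 0, 0, 4, -0.5, 30, 0])

```text
clock: 25.8
position: [0.5147, -0.2538, 0.1905]
tool_rot: [-1.574, 0.002, -1.629]
force: [4.1, -0.8, 2.5]
grip_width: 0.0002
```

drive_tool(steps=[0, 4, 0, 30, 0, 0, 3, 0, 25, 0, 0, 0, 0, 0, 0, 0, 0, 0, 0, 0, 0, 0, 0, 0, 0])

```text
clock: 26.22
position: [0.5219, -0.2541, 0.2452]
tool_rot: [-1.573, 0.001, -1.629]
force: [0.2, -0.9, -0.6]
grip_width: 0.0001
```

```bash
python3 needle.py
python3 - <<'E'
from h import *
f=cam('side'); a=np.load('side1.npy'); c=[.59,-.107,.084]
u,v=proj(f,c)[0].astype(int)
T=a[v-8:v+8,u-9:u+9]; S=f['frame'][v-20:v+20,u-20:u+20]
r=cv2.matchTemplate(S,T,cv2.TM_CCOEFF_NORMED); _,m,_,l=cv2.minMaxLoc(r); print('shift px',l[0]-11,l[1]-12,m,'expect 12mm', proj(f,np.array(c)+[0,0,.012])[0]-proj(f,c)[0])
E
```

```text
clock 26.2667
needle deg cw from +x [(246, 220), (249, 221), (243, 224), (252, 228), (240, 231), (255, 237)] median 253.7
marks [(48, 178), (51, 193), (282, 195), (45, 198), (285, 206), (279, 220), (54, 226), (42, 231), (288, 232), (276, 242), (57, 243), (108, 243)]
shift px 2 -2 0.8923423290252686 expect 12mm [-0.05498365 -3.19147052]
```

The needle is at about 0.40 rad, so the cell now bears on the foot. One more full stroke should give about 2.2.

drive_tool(steps=[0, 0, 0, -15, 0, 0, -2, 0, -15, 0, 0, -2, 0, -15, 0, 0, -3, 0, -15, 0, 0, -3, 0, -15, 0])

```text
clock: 26.73
position: [0.512, -0.2541, 0.1707]
tool_rot: [-1.572, 0.0, -1.629]
force: [-2.3, 1.0, 11.3]
grip_width: 0.0002
```

drive_tool(steps=[0, -2, 0.5, -15, 0, 0, -2, 0.5, -15, 0, 0, -2, 0, -12, 0, 0, 0, 0, -7, 0, 0, 0, 0, -3, 0])

```text
clock: 27.15
position: [0.5058, -0.2536, 0.1184]
tool_rot: [-1.573, 0.0, -1.629]
force: [-3.8, -1.2, 12.8]
grip_width: -0.0002
```

drive_tool(steps=[0, 0, 0, 0, 0, 0, 0, 0, 0, 0, 0, 2, 0, 18, 0, 0, 3, -0.5, 24, 0, 0, 4, -0.5, 30, 0])

```text
clock: 27.57
position: [0.5148, -0.2539, 0.1908]
tool_rot: [-1.574, 0.001, -1.629]
force: [2.8, -1.3, 2.1]
grip_width: -0.0002
```

drive_tool(steps=[0, 4, 0, 30, 0, 0, 3, 0, 30, 0, 0, 0, 0, 20, 0, 0, -10, 0, 20, 0, 0, -20, 0, 0, 0])

```text
clock: 27.98
position: [0.4945, -0.2541, 0.294]
tool_rot: [-1.567, -0.001, -1.628]
force: [0.4, -0.2, 0.6]
grip_width: -0.0001
```

drive_tool(steps=[0, -20, 0, 0, 0, 0, -20, 0, 0, 0, 0, 0, 0, 0, 0, 0, 0, 0, 0, 0, 0, 0, 0, 0, 0])

```text
clock: 28.4
position: [0.4529, -0.2542, 0.2913]
tool_rot: [-1.571, 0.0, -1.629]
force: [1.4, -0.1, 0.4]
grip_width: 0.0
```

```bash
python3 needle.py; python3 cell.py f.png .658 -.111 -3.3
```

```text
clock 28.45
needle deg cw from +x [(348, 188), (345, 197), (351, 198), (354, 210), (342, 212), (357, 222)] median 253.8
marks [(48, 178), (51, 193), (282, 196), (45, 198), (285, 207), (279, 220), (54, 227), (42, 231), (288, 232), (276, 242), (57, 243), (108, 244)]
[ 0.45316361 -0.25412697  0.29139946] 28.55
```

View pics/f.png

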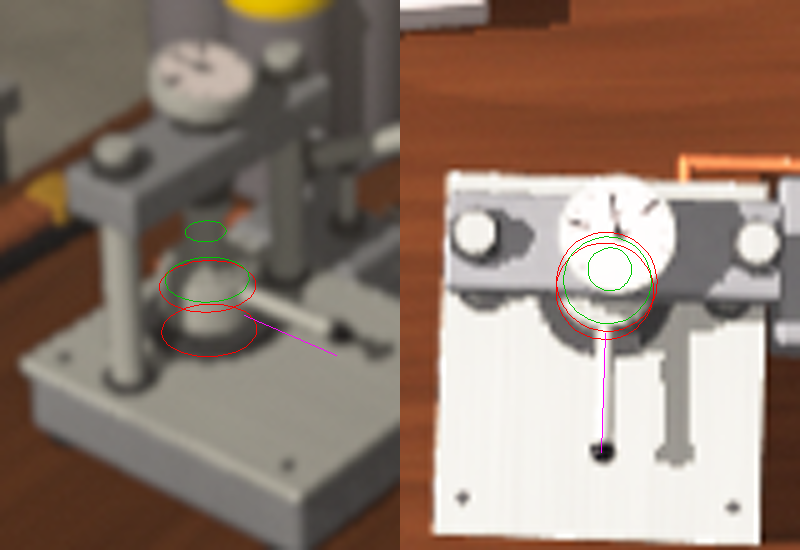

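The needle is at about 2.15 rad, between the marks. The cell is raised under the foot with the handle straight, and the lever looks the same as before pumping. The robot is clear, so I hand the job in.

```bash
python3 -c "
from h import *
print(workorder.job_done())"
```

```text
the job is handed in; nothing more can be done
None
```

The job is done and handed in at about 28.6 s of the 72 s allowed. I seated the tapered plug in the cup, slid the cell by its handle and pushed it freely against both stop pins. Five full lever strokes then loaded the gauge.

**Last checks:**
- **Gauge:** the needle reads about 2.15 rad, between the marks at 1.02 and 3.18. The reading was taken with the lever released.
- **Plug fit:** the TCP height at first contact, 0.1205 m, was within 1 mm of the value worked out for a seated plug. The picture taken after release showed the flange on the rim.
- **Cell position:** it stands under the foot with its handle straight, to within about a pixel. The side picture shows it raised by the platen, as expected.
- **Lever:** it looks fully up, in the same place in the side picture as before pumping.
- **Other things on the bench:** the robot touched nothing else that I know of, but I made no separate check of each item.

**What disagreed:**
- Stroke 2 pressed the lever's end stop at 54 N at the wrist. That is under the 120 N wrist limit, but it is above the 40 N limit if that also counts the fingers. I went less deep on the later strokes.
- A coarse image match of the handle's rise after stroke 4 gave 2 pixels where about 3 were expected, with 2 pixels sideways. The final picture showed the handle straight.

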